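Take the work lantern down and telescope the lamp arm in

TASK

The bench lamp is being put away. Lift the lantern up off the hook of the lamp arm and stand it upright on the bench, then shorten the telescoping arm all the way: push its outer tube in towards the post, pinching the two spring button pins flush each time they catch in a pair of holes, until both have popped out through the last pair. Do not drop the lantern, leave the things lying round the stand where they are, and let go of everything at the end.

Things in the scene. Friction and masses are not known exactly. Their poses are not given: they have to be found in the camera images.
- lamp_stand: Lamp stand, fixed: dark round foot (176 mm across, 42 mm high), 25 mm steel post, and on it a dark block (44 mm square, top at z = 0.277) from which the arm runs out level along the stand's own -y, its centre line 250 mm above the bench. Origin: centre of the foot's underside, z up. The arm: a fixed 27 mm square steel inner tube, ending 180 mm from the post axis, inside the sliding outer tube.
- outer_tube (a joint): How far the outer tube is pushed in towards the post (along the stand's +y), m. The pins are centred in the four pairs of holes at 0, 0.030, 0.060 and 0.090 (the last), with about 2 mm of play either way; hard stop at 0.094. It starts anywhere from 0 to 0.050: caught in a pair of holes, or left between two with the pins pressed in under the wall. Free of the pins it slides with about 2 N.
- tube_inner_end (a point): Centre of the outer tube's end nearer the post, on the arm's centre line; moves with the tube (120 mm from the post axis at joint value 0). Aluminium tube, 34 mm square outside, walls 2 mm, 160 mm long. Four pairs of 14 mm holes in its two upright sides, 30, 60, 90 and 120 mm from this end. This end has a black ferrule 10 mm long, 38 mm square; the other an end cap and the hook.
- pin_near (a joint): Spring button pin on the stand's own -x side (towards the robot), m pressed in: 0 = fully out, 7 mm proud of the tube's side; 0.007 = flush; 0.009 = under the wall between holes. 12 mm thick, domed; 1.4 N when out, 2.8 N flush. Out or half pressed it locks the tube; with both flush the tube starts at about 8 N. At the next holes they pop out and lock it again, unless a finger covers them.
- pin_far (a joint): The same pin on the stand's own +x side.
- pin_mid (a point): Point on the arm's centre line midway between the two pins: 150 mm from the post axis along the stand's -y, 250 mm above the bench. It belongs to the stand: the pins stay there while the tube slides past them. Standing out, the pin ends are 24 mm from it along the stand's -x and +x (48 mm over both pins, 34 mm over the tube's sides).
- hook_tip (a point): Top end of the hook, 260 mm from the tube's inner end along the arm and 20 mm above its centre line; moves with the tube. The hook is an 8 mm steel rod on the arm's centre line that leaves the tube's end cap (face 92 mm inwards of this point; the cap reaches 19 mm above the centre line), runs level and turns up over its last 13 mm. The lantern hangs somewhere on the level part.
- lantern: Cordless lantern, about 0.34 kg, 84 mm across, 184 mm high in all, hanging on the hook by its stiff black handle. Black rubber foot, white lamp glass with guard bars, black cap whose top is 120 mm up. Origin: centre of its underside; z up along its axis; the handle's bar runs along its x, which starts nearly parallel to the stand's x.
- lantern_handle (a point): Centre of the underside of the handle's bar, 175 mm above the lantern's underside. The bar is 9 mm thick; two straps run down from its ends to the cap (outer faces 52 mm apart along the lantern's x, each 9 mm thick, 16 mm wide along y). The opening under the bar is 55 mm high: the handle clears the hook if lifted 20 to 42 mm and moved outwards along the arm, past the tip.
- offcut_b: Softwood offcut 64 x 210 x 38 mm lying beside the stand; bystander. Origin: centre of its underside, long side along its y.
- tape_measure: Pocket tape measure 37 x 91 x 66 mm; bystander. Origin: centre of its underside.
- screw_jar: Glass jar of screws with a red lid, 66 mm across, 88 mm high, on the robot's side of the arm (not the jars at the back of the bench); bystander. Origin: centre of its underside.
- screwdriver_stub: Short black screwdriver 32 x 101 x 26 mm; bystander. Origin: centre of its underside.
Things that resemble listed ones, but are neither listed nor needed, are in the scene too. Leave any purple or turquoise look-alike of the lantern alone.

How it is judged:
On the way, in this order (a step that is already met when the one before it is completed fails the run):
1. the lantern is off the hook and stands on the bench (height (world z) of lantern below 0.006 m and angle between lantern's own z axis and vertical below 0.12 rad and contact force between lantern and lamp_stand below 0.1 N), for 0.2 s.
2. the arm is at its shortest, both pins out through the last pair of holes (value of joint outer_tube above 0.0865 m and value of joint each of pin_near, pin_far below 0.0025 m), for 0.2 s.
At the end, for the whole second after the job is handed in: The outer tube is pushed in by at least 86.5 mm, both pins stand out through its last pair of holes (pressed in by less than 2.5 mm), and the lantern stands at rest and upright (within 0.12 rad) on the bench, its underside within 6 mm of the bench top, not touching the lamp stand or its arm (all of step 1 and all of step 2 and linear speed of lantern below 0.03 m/s).
It fails at once if the lantern was dropped (falling faster than 0.6 m/s with no finger on it) (linear speed of lantern above 0.6 m/s and contact force between the fingers and lantern below 0.1 N).
It fails at once if the lantern was tipped over (angle between lantern's own z axis and vertical above 0.8 rad).
It fails at once if a thing lying by the stand was moved by more than 25 mm or tipped over (distance of any of offcut_b, tape_measure, screw_jar, screwdriver_stub from where it was at the start of the episode above 0.025 m or angle between any of screw_jar, tape_measure's own z axis and vertical above 0.5 rad).
It also fails if it takes over 64 s, if anything falls off the work surface, if the arm or the gripper's body presses on something with over 40 N, if the wrist force passes 120 N, or if a joint passes its speed limit or range.

ROBOT

A 7-joint arm with a two-finger parallel gripper is mounted at the origin on a cart in front of the work surface, level with it; the furniture and walls round the work are solid. World frame = base frame: x ahead of the robot, y to its left, z up, the work surface at z = 0. Lengths are in m, angles in rad, forces in N, time in s.
With the tool pointing down it reaches from about 0.4 to 0.85 m from the base axis. Payload 4.5 kg.
Tool frame: the origin (TCP) lies on the centre line of the jaws, within the pads' length; the fingertips stand 17 mm ahead of it and the grasp point (between the pads) lies 2 mm behind it (r.tip_reach is the distance from the TCP to the fingertips, in m); z points along the fingers, y is the line along which they close (so a half turn about z gives the same grasp; the last joint's range is limited). The gripper opens to 88 mm and grips with 3 to 60 N. Pads are 18 mm wide; open, the fingers measure 123 mm over their backs; the gripper's body (75 mm by 187 mm) begins 45 mm behind the grasp point.
Start: joints at [-1.087, 0.689, -0.195, 1.565, 0.157, 0.902, -0.215], TCP at [0.272, 0.563, 0.256] pointing down, gripper open.
Joint ranges: [-3.01, 3.01], [-0.46, 2.08], [-1.47, 1.51], [0.13, 2.56], [-1, 4.14], [0.04, 2.09], [-2.66, 2.66]. Speed limits (rad/s): [2.57, 2.57, 3.14, 3.14, 3.14, 3.14, 3.14].

INTERFACE

Orientations are given as a unit quaternion [x, y, z, w].
In Python, from plant import r gives the robot as it stands.
- The arm moves only by the tool step_arm, never from a script. Its argument "steps" is a list of rows, each a list of 7 numbers: the shift along the tool's x, y, z in cm, then the turn, a rotation vector about the tool's x, y, z in degrees, then the gripper's target within -1 to 1 (shut at 1, half-way at 0, fully open at -1). A call has 1 to 8 rows; each row shifts and turns the commanded pose from where the row before left it, along the tool's axes as they then stand; what a row does not reach is not made up. A row lasts 1/8 s, in which the tool goes at most 62.5 mm and 10.7 degrees, less where a joint would pass 70% of its speed; a pose out of reach is approached as far as the arm can. A call with a gripper value outside its range is refused whole. The fingers move at their own pace and stop on an object; "force" is the grip in N (left out, the last holds). Time passes only in rows, so rows that do not move let the fingers close. It gives the time, the measured TCP pose, the force, the opening and the grip force at its end, in the units of the state.
- r.get_state(): the state, without advancing time (a new reading comes with each control period).
- r.snapshot(name): name is "scene" or "top" or "wrist"; returns a dict with "pixels" (400x640x3 uint8, red, green, blue), "fx", "fy", "cx", "cy" (pixels), "cam_to_world" (4x4, takes a point from camera to world coordinates). Camera axes: x right, y down, z forward; pixel columns grow to the right and rows downward; lengths in m; the calibration is good to about 2 mm. A picture is of the moment at which its call begins. There is no depth.
- r.finish_job(): hands the job in; it is judged then, once.
The state is a dict: "clock": time; "q": joint angles; "qd": joint speeds; "joint_torque": joint torques, N m; "tool_pos": TCP position; "eef_rot": TCP orientation; "contact_force": force on the tool from outside, world axes, zero at the start; "moment": the same for the moment, N m; "opening": opening from 0.0 (shut) to 1.0 (fully open); "finger_force": force on a finger pad.
Only numpy, scipy, OpenCV 4.12 (cv2) and the standard library are available. Lean on these libraries where they do the work, as an engineer would, in place of code of your own. Each camera call takes 0.05 s, during which the arm holds its last target. There are 200 camera calls.

## Working session

There is one attempt and no reset: what is moved stays moved. The work goes in short steps, Python scripts to look and compute and a tool call to move; the robot and the scene stay as the last step left them, time stands still between calls to the robot, and variables do not carry over. Pictures are saved under pics/ and viewed, at most 10 in all, crops included, and the job is handed in when it is done.

Besides the shell and the picture viewer there is one more tool, called after "Call:" in YAML: its name, and indented under it one key for each argument. step_arm: Moves the arm, as the interface text tells. Its arguments: {"type":"object","properties":{"steps":{"type":"array","items":{"type":"array","items":{"type":"number"}}},"force":{"type":"number"}},"required":["steps"]}

```bash
ls; mkdir -p pics; cat > h.py <<'E'
import numpy as np,cv2
from plant import r
from scipy.spatial.transform import Rotation as R
def snap(n,f=None):
    s=r.snapshot(n)
    if f: cv2.imwrite('pics/'+f+'.png',s['pixels'][:,:,::-1])
    return s
def proj(s,P):
    T=np.linalg.inv(s['cam_to_world']);p=T[:3,:3]@np.array(P,float)+T[:3,3]
    return np.array([s['fx']*p[0]/p[2]+s['cx'],s['fy']*p[1]/p[2]+s['cy']])
def ray(s,u,v):
    T=s['cam_to_world'];d=T[:3,:3]@np.array([(u-s['cx'])/s['fx'],(v-s['cy'])/s['fy'],1]);return T[:3,3],d
def onz(s,u,v,z):
    o,d=ray(s,u,v);return o+d*(z-o[2])/d[2]
def two(s1,p1,s2,p2):
    o1,d1=ray(s1,*p1);o2,d2=ray(s2,*p2)
    t=np.linalg.lstsq(np.c_[d1,-d2],o2-o1,rcond=None)[0];a=o1+d1*t[0];b=o2+d2*t[1];return (a+b)/2,np.linalg.norm(a-b)
E
python3 - <<'E'
from h import *
import pickle
np.set_printoptions(precision=4,suppress=True)
d={n:snap(n,n+'0') for n in('scene','top','wrist')}
pickle.dump(d,open('s0.pkl','wb'))
for n in d: print(n,d[n]['fx'],d[n]['cam_to_world'])
print(r.get_state())
a=np.hstack([d['scene']['pixels'],d['top']['pixels']])
E
```

```text
pics
scene 472.48976998312924 [[-0.8352 -0.2286  0.5003 -0.1461]
 [-0.5497  0.3774 -0.7453  1.0813]
 [-0.0184 -0.8974 -0.4408  0.8321]
 [ 0.      0.      0.      1.    ]]
top 495.93234111367394 [[ 0.0008 -0.9873  0.1588  0.3686]
 [-0.9997 -0.0046 -0.0239  0.0031]
 [ 0.0243 -0.1587 -0.987   1.3592]
 [ 0.      0.      0.      1.    ]]
wrist 339.6465309452046 [[ 0.4354  0.8621  0.2592  0.2044]
 [ 0.9002 -0.4163 -0.1274  0.595 ]
 [-0.0019  0.2889 -0.9574  0.3848]
 [ 0.      0.      0.      1.    ]]
{'clock': 0.15, 'q': array([-1.0872,  0.6898, -0.1945,  1.5661,  0.1573,  0.9025, -0.2151]), 'qd': array([ 0.0011, -0.0017, -0.0009, -0.0025, -0.0006, -0.0007,  0.0014]), 'joint_torque': array([ -0.0019, -52.786 ,  -1.2687, -15.3586,  -0.0526,   0.004 ,
         0.0001]), 'tool_pos': array([0.2716, 0.5624, 0.2551]), 'eef_rot': array([ 0.223 ,  0.9748, -0.0007, -0.0001]), 'contact_force': array([0.7409, 0.123 , 0.0827]), 'moment': array([-0.0221, -0.0017, -0.0021]), 'finger_force': 0.0, 'opening': 0.9997667979248777}
```

View pics/scene0.png

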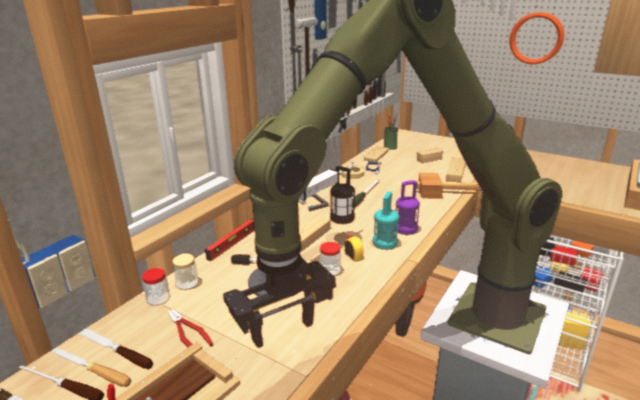

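View pics/top0.png

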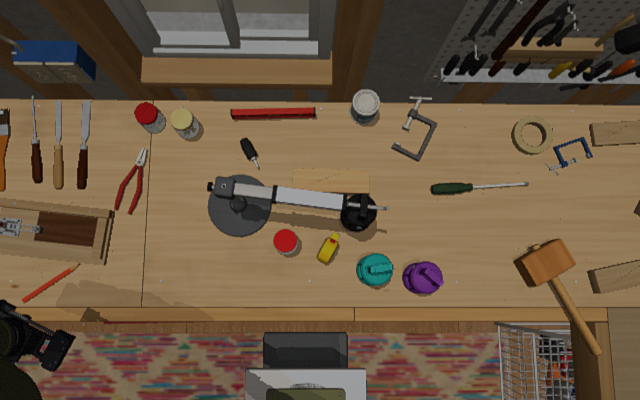

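Scene: black/white lantern at (342,195) with look-alikes, turquoise (386,225) and purple (407,212). Top: lantern cap at (359,212), turquoise at (375,269), purple at (423,277). The lantern is the black one hanging on the arm's hook. The red-lid jar by the arm is at (286,242), with decoys at the back at (147,114) and (183,122). Next is a close crop to check this.

```bash
python3 - <<'E'
import pickle,cv2,numpy as np
d=pickle.load(open('s0.pkl','rb'))
a=d['top']['pixels'][155:255,195:395,::-1]
b=d['scene']['pixels'][150:280,225:425,::-1]
cv2.imwrite('pics/c1.png',np.vstack([cv2.resize(a,(800,400),interpolation=cv2.INTER_CUBIC)]))
cv2.imwrite('pics/c2.png',cv2.resize(b,(800,520),interpolation=cv2.INTER_CUBIC))
E
```

```text
(no output)
```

View pics/c1.png

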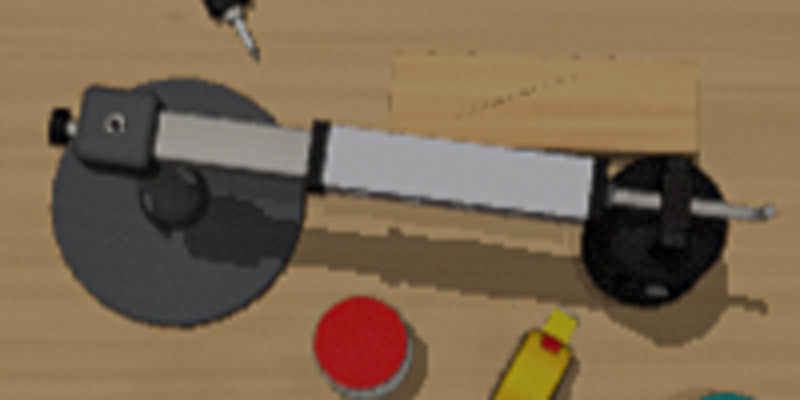

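View pics/c2.png

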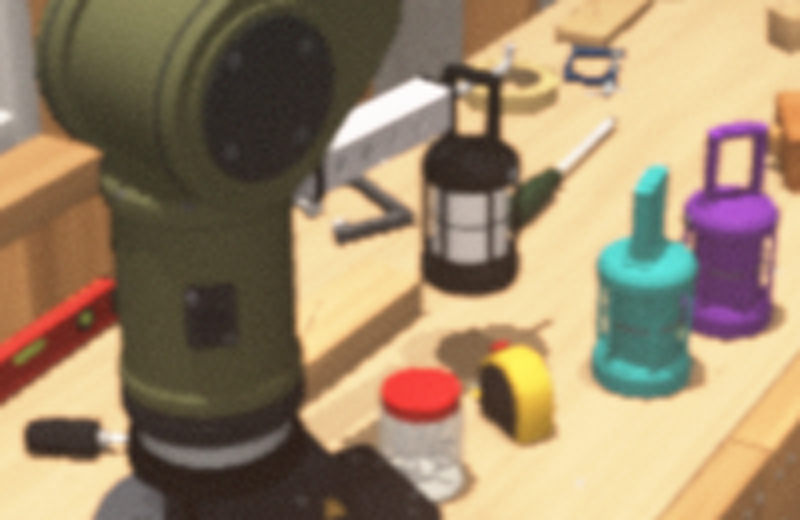

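The crop shows the lantern's handle bar on the hook at crop (677,200), the hook tip at (768,210), the ferrule at (320,156), the end cap at about (600,188) and the block at (117,128). The tape is at (545,355) and the red-lid jar at (361,343). The crop agrees with the choice, so I'll compute positions.

```bash
python3 - <<'E'
import pickle
from h import *
np.set_printoptions(precision=4,suppress=True)
d=pickle.load(open('s0.pkl','rb'));s=d['top']
P=lambda u,v,z:onz(s,195+(u-1.5)/4,155+(v-1.5)/4,z)
for n,(u,v,z) in dict(block=(117,128,.277),foot=(180,202,.042),ferr=(320,156,.269),ferrL=(312,156,.269),cap=(597,188,.267),tip=(768,210,.27),bar=(676,200,.263),barA=(678,158,.263),barB=(673,243,.263),jar=(361,343,.088),tapeT=(557,325,.05),off1=(695,58,.038),off2=(392,55,.038),off3=(695,150,.038)).items():
    print(n,P(u,v,z))
tip=P(768,210,.27);f=P(318,156,.269)
ax=f-tip;ax[2]=0;print('tip-ferr',np.linalg.norm(ax))
# jar, teal & purple, tape masks
hsv=cv2.cvtColor(s['pixels'],cv2.COLOR_RGB2HSV)
for n,lo,hi,z in(('teal',(80,100,60),(100,255,255),.12),('purple',(130,100,50),(155,255,255),.12),('yellow',(22,150,100),(34,255,255),.066)):
    m=cv2.inRange(hsv,lo,hi);k,l,st,c=cv2.connectedComponentsWithStats(m);i=1+np.argmax(st[1:,4]);print(n,st[i],c[i],onz(s,*c[i],z))
# scene: bar ends
q=d['scene']
B=lambda u,v:(225+(u-1.5)/4,150+(v-1.5)/4)
print(proj(q,P(676,200,.263)),'vs handle seen',B(476,72))
E
```

```text
block [0.5811 0.1818 0.277 ]
foot [0.577  0.1771 0.042 ]
ferr [0.5674 0.07   0.269 ]
ferrL [0.5674 0.0744 0.269 ]
cap [ 0.5504 -0.0848  0.267 ]
tip [ 0.5379 -0.1799  0.27  ]
bar [ 0.5445 -0.1294  0.263 ]
barA [ 0.5684 -0.1309  0.263 ]
barB [ 0.5201 -0.1274  0.263 ]
jar [0.4788 0.0531 0.088 ]
tapeT [ 0.4944 -0.0749  0.05  ]
off1 [ 0.6791 -0.1711  0.038 ]
off2 [0.6798 0.0361 0.038 ]
off3 [ 0.615  -0.1701  0.038 ]
tip-ferr 0.25274375320285725
teal [357 253  36  32 876] [374.5788 269.1244] [ 0.4051 -0.1717  0.12  ]
purple [403 262  41  32 904] [423.     277.3805] [ 0.3849 -0.2921  0.12  ]
yellow [318 232  22  31 310] [327.9452 248.3323] [ 0.4603 -0.0584  0.066 ]
[342.3874 167.6047] vs handle seen (343.625, 167.625)
```

Call:
step_arm:
  steps:
    - [0,0,-5,0,0,0,-1]
    - [0,0,-6,0,0,10,-1]
    - [0,0,0,0,0,10,-1]
    - [0,0,0,0,0,10,-1]
    - [0,0,0,0,0,10,-1]
    - [0,0,0,0,0,10,-1]
    - [0,0,0,0,0,10,-1]
    - [0,0,0,0,0,9,-1]

```text
clock: 1.15
tool_pos: [0.2715, 0.5626, 0.3653]
eef_rot: [0.738, 0.675, -0.0, 0.0]
contact_force: [0.4, -0.1, 0.2]
opening: 1.006
finger_force: 0.0
```

Call:
step_arm:
  steps:
    - [-4,2,0,0,0,0,-1]
    - [-4,2,0,0,0,0,-1]
    - [-4,2,0,0,0,0,-1]
    - [-4,2,0,0,0,0,-1]
    - [-4,2,0,0,0,0,-1]
    - [-4,2,0,0,0,0,-1]
    - [-4,2,0,0,0,0,-1]
    - [-4,2,0,0,0,0,-1]

```text
clock: 2.15
tool_pos: [0.4048, 0.2292, 0.3656]
eef_rot: [0.736, 0.677, -0.0, -0.0]
contact_force: [-0.2, 1.1, 0.7]
opening: 0.999
finger_force: 0.0
```

Call:
step_arm:
  steps:
    - [-4,2,0,0,0,0,-1]
    - [-4,2,0,0,0,0,-1]
    - [-4,2,0,0,0,0,-1]
    - [-4,2,0,0,0,0,-1]
    - [-4,2,0,0,0,0,-1]
    - [-4,2,0,0,0,0,-1]
    - [-4,2,0,0,0,0,-1]
    - [0,0,0,0,0,0,-1]

```text
clock: 3.15
tool_pos: [0.5211, -0.0641, 0.3655]
eef_rot: [0.738, 0.675, -0.001, 0.001]
contact_force: [0.2, 1.4, -0.3]
opening: 0.998
finger_force: 0.0
```

```bash
python3 - <<'E'
import pickle
from h import *
d={n:snap(n) for n in('wrist','scene')}
pickle.dump(d,open('s1.pkl','wb'))
a,b=[d[k]['pixels'][:,:,::-1] for k in('wrist','scene')]
cv2.imwrite('pics/w1.png',np.vstack([cv2.resize(a,(480,300)),cv2.resize(b[140:265,250:450],(480,300),interpolation=cv2.INTER_CUBIC)]))
for P in ([.5445,-.1294,.263],[.5379,-.18,.27],[.5504,-.0848,.267],[.5684,-.1309,.263],[.5201,-.1274,.263]): print(proj(d['wrist'],P)*.75)
E
```

```text
[270.21210325 209.39719857]
[267.48298161 255.38875349]
[274.07886644 170.25894555]
[293.50432322 208.81824622]
[246.43012902 209.58644463]
```

View pics/w1.png

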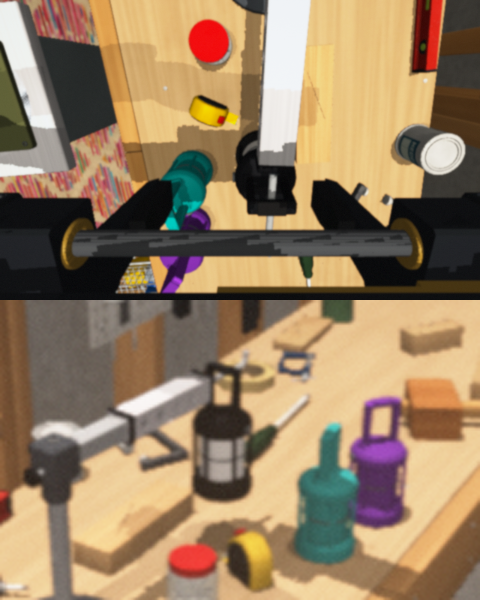

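The wrist view shows the black handle bar at (271,207), spanning columns 247–296, within about 2 px of where I predicted it. I'll move over it and go down.

Call:
step_arm:
  steps:
    - [-3.2,1.5,0,0,0,0,-1]
    - [-3.15,1.45,0,0,0,0,-1]
    - [0,0,0,0,0,0,-1]
    - [0,0,4,0,0,0,-1]
    - [0,0,3,0,0,0,-1]
    - [0,0,0,0,0,0,-1]

```text
clock: 4.0
tool_pos: [0.5433, -0.1228, 0.2939]
eef_rot: [0.735, 0.678, -0.001, -0.003]
contact_force: [-0.6, -0.7, 0.2]
opening: 1.0
finger_force: 0.0
```

Call:
step_arm:
  steps:
    - [-0.7,0.05,2,0,0,0,-1]
    - [0,0,2,0,0,0,-1]
    - [0,0,1.3,0,0,0,-1]
    - [0,0,0,0,0,0,-1]
  force: 35

```text
clock: 4.5
tool_pos: [0.5448, -0.1319, 0.2428]
eef_rot: [0.736, 0.677, 0.0, -0.0]
contact_force: [-0.9, 0.4, 0.1]
opening: 0.996
finger_force: 0.0
```

Call:
step_arm:
  steps:
    - [0,0,0,0,0,0,0.3]
    - [0,0,0,0,0,0,0.6]
    - [0,0,0,0,0,0,1]
    - [0,0,0,0,0,0,1]
    - [0,0,0,0,0,0,1]
    - [0,0,0,0,0,0,1]
  force: 35

```text
clock: 5.25
tool_pos: [0.5452, -0.1328, 0.2429]
eef_rot: [0.736, 0.677, 0.0, 0.0]
contact_force: [0.5, -0.2, 1.0]
opening: 0.587
finger_force: 35.0
```

Call:
step_arm:
  steps:
    - [0,0,-1,0,0,0,1]
    - [0,0,-1,0,0,0,1]
    - [0,0,-1,0,0,0,1]
    - [0,0,0,0,0,0,1]
    - [0,0,0,0,0,0,1]

```text
clock: 5.88
tool_pos: [0.5446, -0.1327, 0.2726]
eef_rot: [0.736, 0.677, -0.0, -0.0]
contact_force: [-0.6, -0.3, -3.6]
opening: 0.586
finger_force: 35.0
```

Call:
step_arm:
  steps:
    - [-1,-0.03,0,0,0,0,1]
    - [-2,-0.06,0,0,0,0,1]
    - [-2,-0.06,0,0,0,0,1]
    - [-2,-0.06,0,0,0,0,1]
    - [-2,-0.06,0,0,0,0,1]
    - [-2,-0.06,0,0,0,0,1]
    - [-2,-0.06,0,0,0,0,1]
    - [-1,-0.03,0,0,0,0,1]

```text
clock: 6.88
tool_pos: [0.5285, -0.2739, 0.2727]
eef_rot: [0.737, 0.676, -0.0, 0.0]
contact_force: [-0.2, 0.8, -2.8]
opening: 0.588
finger_force: 35.0
```

Call:
step_arm:
  steps:
    - [0,0,0,0,0,0,1]
    - [0,0,1.5,0,0,0,1]
    - [0,0,2,0,0,0,1]
    - [0,0,2,0,0,0,1]
    - [0,0,2,0,0,0,1]
    - [0,0,1.5,0,0,0,1]
    - [0,0,0.6,0,0,0,1]
    - [0,0,0,0,0,0,1]

```text
clock: 7.88
tool_pos: [0.529, -0.2717, 0.1764]
eef_rot: [0.736, 0.677, -0.0, -0.0]
contact_force: [0.5, -1.2, -3.6]
opening: 0.588
finger_force: 35.0
```

Call:
step_arm:
  steps:
    - [0,0,0.6,0,0,0,1]
    - [0,0,0.3,0,0,0,1]
    - [0,0,0.15,0,0,0,1]
    - [0,0,0.1,0,0,0,1]
    - [0,0,0,0,0,0,1]

```text
clock: 8.5
tool_pos: [0.529, -0.272, 0.1652]
eef_rot: [0.736, 0.677, 0.0, 0.0]
contact_force: [-0.7, 0.6, -3.7]
opening: 0.586
finger_force: 35.0
```

Call:
step_arm:
  steps:
    - [0,0,0.1,0,0,0,1]
    - [0,0,0.1,0,0,0,1]
    - [0,0,0.1,0,0,0,1]
    - [0,0,0,0,0,0,1]

```text
clock: 9.0
tool_pos: [0.5292, -0.2721, 0.1642]
eef_rot: [0.736, 0.677, 0.0, 0.0]
contact_force: [-2.8, 1.3, 12.0]
opening: 0.581
finger_force: 35.0
```

Call:
step_arm:
  steps:
    - [0,0,-0.2,0,0,0,1]
    - [0,0,0,0,0,0,1]
    - [0,0,0,0,0,0,-0.3]
    - [0,0,0,0,0,0,-0.6]
    - [0,0,0,0,0,0,-1]
    - [0,0,0,0,0,0,-1]
    - [0,0,0,0,0,0,-1]

```text
clock: 9.88
tool_pos: [0.529, -0.2719, 0.1642]
eef_rot: [0.736, 0.677, 0.0, 0.0]
contact_force: [-0.3, -0.1, -0.8]
opening: 0.996
finger_force: 0.0
```

Call:
step_arm:
  steps:
    - [0,0,-3,0,0,0,-1]
    - [0,0,-5,0,0,0,-1]
    - [0,0,-5,0,0,0,-1]
    - [0,0,-5,0,0,0,-1]
    - [0,0,-2,0,0,0,-1]
    - [0,0,0,0,0,0,-1]
    - [0,0,0,0,0,0,-1]

```text
clock: 10.75
tool_pos: [0.5283, -0.2715, 0.3628]
eef_rot: [0.736, 0.677, -0.0, -0.001]
contact_force: [0.6, 0.4, -0.4]
opening: 0.996
finger_force: 0.0
```

```bash
python3 - <<'E'
import pickle
from h import *
d={n:snap(n) for n in('top','scene')}
pickle.dump(d,open('s2.pkl','wb'))
a=cv2.resize(d['top']['pixels'][150:250,200:400,::-1],(800,400),interpolation=cv2.INTER_CUBIC)
b=cv2.resize(d['scene']['pixels'][140:265,250:450,::-1],(320,200),interpolation=cv2.INTER_CUBIC)
c=np.zeros((600,800,3),np.uint8);c[:400]=a;c[400:,:320]=b
cv2.imwrite('pics/w2.png',c)
E
```

```text
(no output)
```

View pics/w2.png

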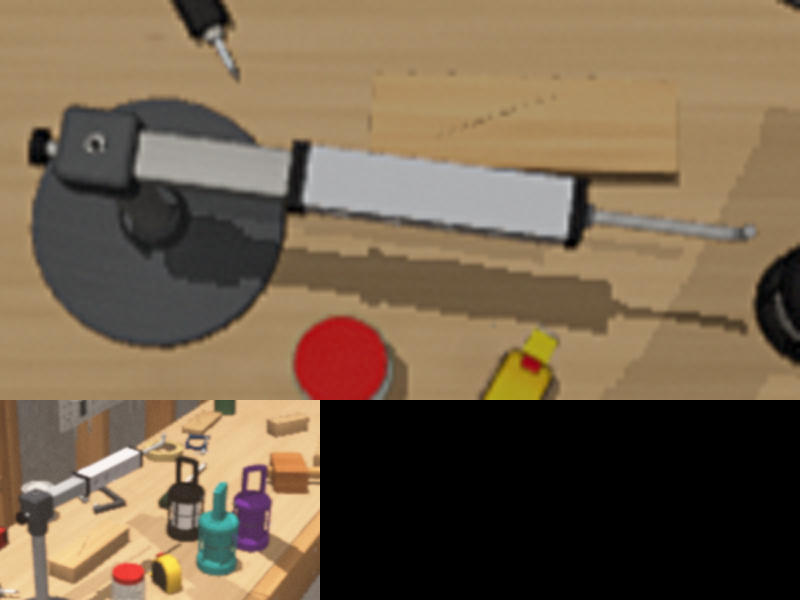

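The lantern stands upright at the right-hand edge, off the hook. The ferrule's centre is at crop (300,177), the cap at (578,211), the hook tip at (748,232) and the block centre at (98,149). No pins can be seen standing out from the tube's sides.

```bash
python3 - <<'E'
import pickle
from h import *
np.set_printoptions(precision=4,suppress=True)
d=pickle.load(open('s2.pkl','rb'));s=d['top']
P=lambda u,v,z:onz(s,200+(u-1.5)/4,150+(v-1.5)/4,z)
f=P(300,177,.269);c=P(579,211,.269);t=P(748,232,.27);b=P(98,149,.277);foot=P(160,222,.042)
print(f,c,t,b,foot)
post=(b+foot)[:2]/2
u=(t-b)[:2];u/=np.linalg.norm(u);print('u',u,np.degrees(np.arctan2(u[0],-u[1])))
for p in(f,c,t):
  q=(p[:2]-post);print('along',q@u,'off',q@np.array([-u[1],u[0]]))
print('j from tip',.380-(t[:2]-post)@u,'from ferr',.115-(f[:2]-post)@u,'cap',.120+.155-(c[:2]-post)@u)
pm=post+.15*u;print('pin_mid',pm)
R_=R.from_quat(r.get_state()['eef_rot']).as_matrix();print(R_.T@np.r_[pm-r.get_state()['tool_pos'][:2],.25-r.get_state()['tool_pos'][2]]*100)
E
```

```text
[0.5669 0.0699 0.269 ] [ 0.5484 -0.0857  0.269 ] [ 0.5368 -0.1799  0.27  ] [0.5806 0.1812 0.277 ] [0.577  0.1771 0.042 ]
u [-0.1203 -0.9927] -6.907962883436471
along 0.10985081550059657 off 0.0012860868574789666
along 0.26659510526946645 off 0.0016737218155590144
along 0.36152379714340266 off 0.0015075636166256197
j from tip 0.018476202856597346 from ferr 0.005149184499403436 cap 0.008404894730533574
pin_mid [0.5608 0.0302]
[30.3296  0.757  11.2897]
```

Call:
step_arm:
  steps:
    - [0,0,0,0,0,2.1,-1]
    - [4,-0.1,0,0,0,0,-1]
    - [5,0,0,0,0,0,-1]
    - [5,0,0,0,0,0,-1]
    - [5,0,0,0,0,0,-1]
    - [5,-0.1,0,0,0,0,-1]
    - [2.8,0,0,0,0,0,-1]
    - [0,0,0,0,0,0,-1]

```text
clock: 11.85
tool_pos: [0.5591, -0.0027, 0.3636]
eef_rot: [0.747, 0.665, 0.0, -0.001]
contact_force: [0.1, -0.4, 0.9]
opening: 1.0
finger_force: 0.0
```

Call:
step_arm:
  steps:
    - [0,0,4,0,0,0,-1]
    - [0,0,3,0,0,0,-1]
    - [0,0,0,0,0,0,-1]

```text
clock: 12.22
tool_pos: [0.5574, -0.0075, 0.2923]
eef_rot: [0.749, 0.662, -0.002, -0.001]
contact_force: [-0.6, -0.1, 0.1]
opening: 0.998
finger_force: 0.0
```

Call:
step_arm:
  steps:
    - [0,0,2,0,0,0,-1]
    - [0,0,2.2,0,0,0,-1]
    - [0,0,0,0,0,0,-1]
    - [0,0,0,0,0,0,0.4]
    - [0,0,0,0,0,0,1]
    - [0,0,0,0,0,0,1]
    - [0,0,0,0,0,0,1]
    - [0,0,0,0,0,0,1]
  force: 25

```text
clock: 13.22
tool_pos: [0.5591, -0.0056, 0.2523]
eef_rot: [0.748, 0.663, 0.0, 0.0]
contact_force: [0.2, -0.6, -0.5]
opening: 0.455
finger_force: 0.0
```

Call:
step_arm:
  steps:
    - [0,0,0,0,0,0,1]
    - [0,0,0,0,0,0,1]
    - [0,0,0,0,0,0,1]

```text
clock: 13.6
tool_pos: [0.562, -0.0059, 0.2526]
eef_rot: [0.748, 0.663, 0.002, 0.002]
contact_force: [5.9, -0.9, -4.9]
opening: 0.384
finger_force: 25.0
```

Call:
step_arm:
  steps:
    - [0.3,0,0,0,0,0,1]
    - [0.3,0,0,0,0,0,1]
    - [0.3,0,0,0,0,0,1]
    - [0,0,0,0,0,0,1]

```text
clock: 14.1
tool_pos: [0.563, 0.0016, 0.2526]
eef_rot: [0.749, 0.663, 0.002, 0.003]
contact_force: [6.3, -3.1, -3.8]
opening: 0.382
finger_force: 25.0
```

Call:
step_arm:
  steps:
    - [0.2,0.2,0,0,0,0,1]
    - [0.2,0.2,0,0,0,0,1]
    - [0.2,0,0,0,0,0,1]
    - [0,0,0,0,0,0,1]

```text
clock: 14.6
tool_pos: [0.5643, 0.0107, 0.2524]
eef_rot: [0.748, 0.664, 0.0, -0.001]
contact_force: [-3.0, 2.4, 5.6]
opening: 0.377
finger_force: 25.0
```

Call:
step_arm:
  steps:
    - [0.2,0,0,0,0,0,1]
    - [0.2,0,0,0,0,0,1]
    - [0,0,0,0,0,0,1]

```text
clock: 14.98
tool_pos: [0.5646, 0.0129, 0.2524]
eef_rot: [0.748, 0.664, -0.0, -0.0]
contact_force: [-4.0, -0.5, 6.4]
opening: 0.384
finger_force: 25.0
```

Call:
step_arm:
  steps:
    - [0.2,0,0,0,0,0,1]
    - [0,0,0,0,0,0,1]

```text
clock: 15.22
tool_pos: [0.5646, 0.013, 0.2524]
eef_rot: [0.749, 0.663, -0.001, 0.0]
contact_force: [-4.9, -4.6, 5.2]
opening: 0.38
finger_force: 25.0
```

```bash
python3 - <<'E'
from h import *
d={n:snap(n) for n in('wrist','top')}
a=cv2.resize(d['wrist']['pixels'][:,:,::-1],(640,400))[:400]
b=cv2.resize(d['top']['pixels'][160:210,200:400,::-1],(800,200),interpolation=cv2.INTER_CUBIC)
c=np.zeros((600,800,3),np.uint8);c[:400,:640]=a;c[400:]=b
cv2.imwrite('pics/w3.png',c)
E
```

```text
(no output)
```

View pics/w3.png

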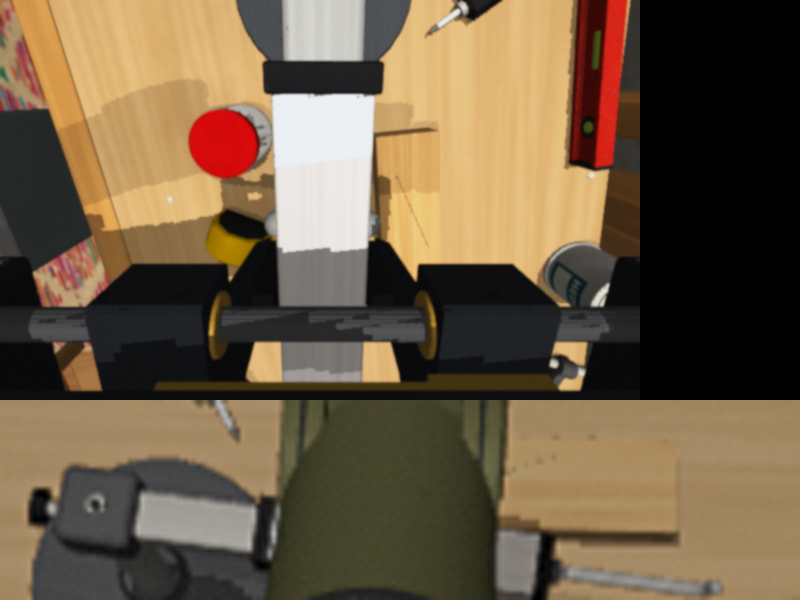

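The wrist view shows both pins standing out, at (273,224) and (375,222), and the push met −4.6 N, so the tube is caught in a hole. I'll locate the pins.

```bash
python3 - <<'E'
from h import *
np.set_printoptions(precision=4,suppress=True)
s=snap('wrist');st=r.get_state()
for p in((273,224),(375,222)):
  P=onz(s,*p,.25);print(P)
a=onz(s,273,224,.25);b=onz(s,375,222,.25);m=(a+b)/2
f=onz(s,323,77,.269);print('ferr',f,'dist pin',np.linalg.norm((f-m)[:2]))
M=R.from_quat(st['eef_rot']).as_matrix();print(m,M.T@(m-st['tool_pos'])*100,st['tool_pos'])
g=s['pixels'][205:245,250:400,::-1];cv2.imwrite('pics/w4.png',cv2.resize(g,(750,200),interpolation=cv2.INTER_CUBIC))
E
```

```text
[0.5468 0.0379 0.25  ]
[0.5891 0.0336 0.25  ]
ferr [0.5744 0.0921 0.269 ] dist pin 0.05668154129975221
[0.5679 0.0358 0.25  ] [2.2964 0.0583 0.238 ] [0.5646 0.013  0.2524]
```

View pics/w4.png

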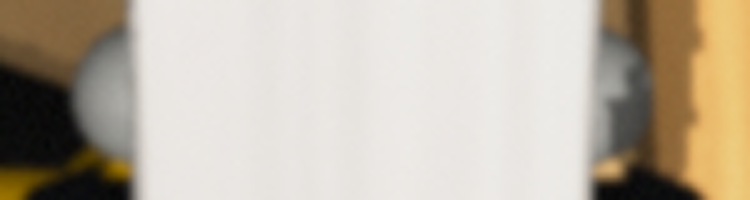

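Call:
step_arm:
  steps:
    - [0,0,0,0,0,0,-0.4]
    - [0,0,0,0,0,0,-0.4]
    - [0,0,0,0,0,0,-0.4]
    - [0,0,0,0,0,0,-0.4]

```text
clock: 15.88
tool_pos: [0.5656, 0.0151, 0.2521]
eef_rot: [0.748, 0.664, 0.0, -0.0]
contact_force: [0.5, -0.1, -1.5]
opening: 0.702
finger_force: 0.0
```

Call:
step_arm:
  steps:
    - [1,0,0.1,0,0,0,-0.4]
    - [1.05,0,0.1,0,0,0,-0.4]
    - [0,0,0,0,0,0,-0.4]

```text
clock: 16.25
tool_pos: [0.568, 0.0371, 0.25]
eef_rot: [0.747, 0.665, 0.0, -0.0]
contact_force: [-0.0, 0.7, -0.0]
opening: 0.699
finger_force: 0.0
```

Call:
step_arm:
  steps:
    - [0,0,0,0,0,0,0.3]
    - [0,0,0,0,0,0,1]
    - [0,0,0,0,0,0,1]
    - [0,0,0,0,0,0,1]
    - [0,0,0,0,0,0,1]
    - [0,0,0,0,0,0,1]
    - [0,0,0,0,0,0,1]
  force: 35

```text
clock: 17.12
tool_pos: [0.5673, 0.0348, 0.2502]
eef_rot: [0.748, 0.663, -0.001, -0.0]
contact_force: [-4.2, -0.4, 2.8]
opening: 0.38
finger_force: 35.0
```

Opening is 33.5 mm, so both pins are flush. Now push.

Call:
step_arm:
  steps:
    - [0.3,0,0,0,0,0,1]
    - [0.3,0,0,0,0,0,1]
    - [0.3,0,0,0,0,0,1]
    - [0.3,0,0,0,0,0,1]
    - [0.3,0,0,0,0,0,1]
    - [0.3,0,0,0,0,0,1]
    - [0,0,0,0,0,0,1]

```text
clock: 18.0
tool_pos: [0.5695, 0.0521, 0.2501]
eef_rot: [0.748, 0.663, -0.001, -0.0]
contact_force: [-5.0, -2.0, 2.6]
opening: 0.379
finger_force: 35.0
```

Call:
step_arm:
  steps:
    - [0.3,0,0,0,0,0,1]
    - [0.3,0,0,0,0,0,1]
    - [0.25,0,0,0,0,0,1]
    - [0.2,0,0,0,0,0,1]
    - [0.2,0,0,0,0,0,1]
    - [0.2,0,0,0,0,0,1]
    - [0,0,0,0,0,0,1]

```text
clock: 18.88
tool_pos: [0.5711, 0.065, 0.2501]
eef_rot: [0.749, 0.663, -0.002, 0.001]
contact_force: [-6.0, -4.8, 3.6]
opening: 0.378
finger_force: 35.0
```

Call:
step_arm:
  steps:
    - [0,0,0,0,0,0,-0.4]
    - [0,0,0,0,0,0,-0.4]
    - [0,0,0,0,0,0,-0.4]
    - [0,0,0,0,0,0,-0.4]
    - [-1.5,0,0,0,0,0,-0.4]
    - [-1.5,0,0,0,0,0,-0.4]
    - [0,0,0,0,0,0,-0.4]

```text
clock: 19.75
tool_pos: [0.5681, 0.0348, 0.2504]
eef_rot: [0.75, 0.662, -0.0, 0.0]
contact_force: [0.1, -0.5, 0.8]
opening: 0.697
finger_force: 0.0
```

```bash
python3 - <<'E'
from h import *
np.set_printoptions(precision=4,suppress=True)
s=snap('wrist');g=s['pixels'][:,100:500,::-1];cv2.imwrite('pics/w5.png',cv2.resize(g,(600,600)))
print(r.get_state()['tool_pos'])
for P in([.5676-.0208,.0352+.0025,.25],[.5676+.0208,.0352-.0025,.25]): print((proj(s,P)-[100,0])*1.5)
E
```

```text
[0.5682 0.0363 0.2503]
[259.0091 411.0061]
[405.0654 410.3647]
```

View pics/w5.png

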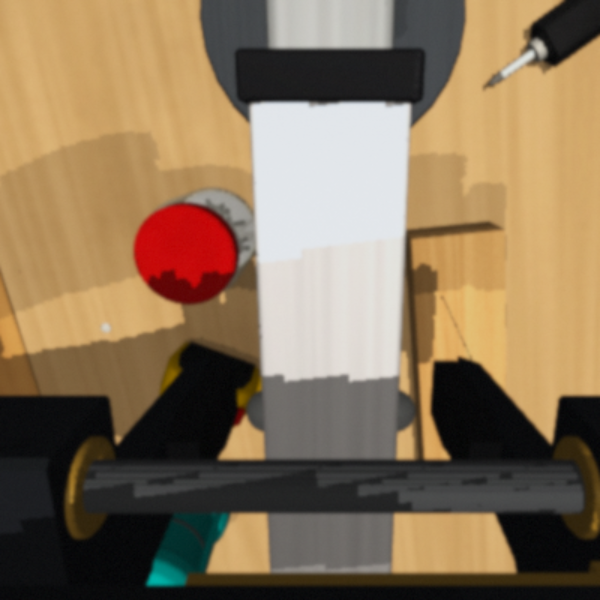

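The pins are out again at (257,411) and (404,411), right where predicted, between the fingers. The ferrule has moved in to row 75. I'll repeat the cycle.

Call:
step_arm:
  steps:
    - [0,0,0,0,0,-0.3,0.3]
    - [0,0,0,0,0,0,1]
    - [0,0,0,0,0,0,1]
    - [0,0,0,0,0,0,1]
    - [0,0,0,0,0,0,1]
    - [0,0,0,0,0,0,1]
    - [0,0,0,0,0,0,1]

```text
clock: 20.68
tool_pos: [0.5677, 0.0382, 0.2501]
eef_rot: [0.746, 0.666, -0.0, -0.001]
contact_force: [-4.2, 3.0, 2.9]
opening: 0.379
finger_force: 35.0
```

Call:
step_arm:
  steps:
    - [0.3,0,0,0,0,0,1]
    - [0.3,0,0,0,0,0,1]
    - [0.3,0,0,0,0,0,1]
    - [0.3,0,0,0,0,0,1]
    - [0.3,0,0,0,0,0,1]
    - [0.3,0,0,0,0,0,1]
    - [0,0,0,0,0,0,1]

```text
clock: 21.55
tool_pos: [0.5697, 0.0535, 0.2501]
eef_rot: [0.747, 0.665, -0.001, 0.0]
contact_force: [-5.5, -2.5, 2.9]
opening: 0.381
finger_force: 35.0
```

Call:
step_arm:
  steps:
    - [0.3,0,0,0,0,0,1]
    - [0.3,0,0,0,0,0,1]
    - [0.25,0,0,0,0,0,1]
    - [0.2,0,0,0,0,0,1]
    - [0.2,0,0,0,0,0,1]
    - [0.2,0,0,0,0,0,1]
    - [0,0,0,0,0,0,1]

```text
clock: 22.42
tool_pos: [0.5715, 0.0683, 0.2501]
eef_rot: [0.747, 0.665, -0.001, 0.0]
contact_force: [-4.7, -4.1, 2.4]
opening: 0.384
finger_force: 35.0
```

Call:
step_arm:
  steps:
    - [0,0,0,0,0,0,-0.4]
    - [0,0,0,0,0,0,-1]
    - [0,0,0,0,0,0,-1]
    - [0,0,0,0,0,0,-1]
    - [-2,0,0,0,0,0,-1]
    - [-1,0,-0.5,0,0,0,-1]
    - [0,0,-4,0,0,0,-1]
    - [0,0,-4,0,0,0,-1]

```text
clock: 23.42
tool_pos: [0.5683, 0.0385, 0.3364]
eef_rot: [0.747, 0.665, -0.0, -0.0]
contact_force: [0.8, -0.1, -0.5]
opening: 1.001
finger_force: 0.0
```

```bash
python3 - <<'E'
from h import *
np.set_printoptions(precision=4,suppress=True)
s=snap('wrist');t=snap('scene');g=s['pixels'][:,100:500,::-1]
cv2.imwrite('pics/w6.png',np.hstack([cv2.resize(g,(500,500)),cv2.resize(t['pixels'][140:340,250:370,::-1],(300,500))]))
print(r.get_state()['tool_pos'])
for P in([.5676-.0208,.0352+.0025,.25],[.5676+.0208,.0352-.0025,.25],[.5676+.12*.115,.0352+.115*.993,.269]): print((proj(s,P)-[100,0])*1.25)
E
```

```text
[0.5711 0.0386 0.3399]
[239.0098 267.2969]
[316.5082 267.4761]
[278.4442  24.4446]
```

View pics/w6.png

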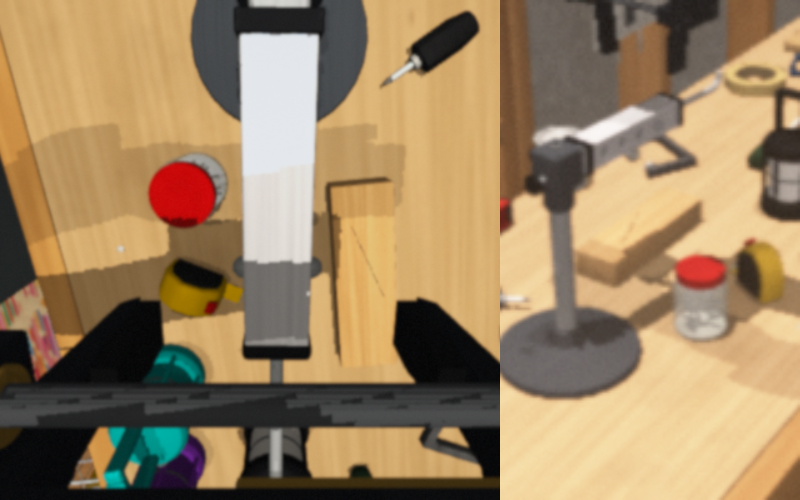

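The pins are out at (240,267) and (315,267). The ferrule is at row 20, against about 24 predicted for 0.090. It sits up by the block, and the cap's face is just short of row 357, so this is the last pair of holes. The lantern is upright and the bystanders are in place, so I'm handing in.

```bash
python3 -c "
from plant import r
print(r.finish_job())"
```

```text
the job is handed in; nothing more can be done
None
```

I handed the job in at about 24 s of the 64 s limit: the lantern stands upright on the bench, the tube is pushed fully in with both pins out through the last pair of holes, and the gripper is open and clear. The hand-in call returned no verdict, so this rests on my last pictures and the force readings.

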